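Load, lock and start the clinic's shaker mill

ROBOT

A 6-joint arm with a two-finger parallel gripper is mounted at the origin on the work surface. World frame = base frame: x ahead of the robot, y to its left, z up, the work surface at z = 0. Lengths are in m, angles in rad, forces in N, time in s.
With the tool pointing down it reaches from about 0.375 to 0.9 m from the base axis. Payload 3.1 kg.
Tool frame: the origin (TCP) lies at the very end of the fingers, on their centre line; the grasp point (between the pads) lies 19 mm behind it; z points along the fingers, y is the line along which they close (so a half turn about z gives the same grasp; the last joint's range is limited). The gripper opens to 85 mm and grips with 20 to 120 N. Pads are 22 mm wide; open, the fingers measure 114 mm over their backs; the gripper's body (76 mm by 85 mm) begins 54 mm behind the grasp point. The pads swing forward as they close: fully open they stand 13 mm farther back than shut.
Start: joints at [0.982, 0.527, 1.433, -0, 1.181, -0.178], TCP at [0.25, 0.573, 0.231] pointing down, gripper open.
Joint ranges: [-3.08, 3.08], [-0.75, 2.2], [0.22, 2.44], [-1.43, 4.57], [0, 2.65], [-2.85, 2.85]. Speed limits (rad/s): [2.79, 2.79, 3.14, 3.14, 3.14, 3.14].

INTERFACE

Orientations are given as a unit quaternion [x, y, z, w].
In Python, from station import telemetry, snapshot, ticket gives the robot as it stands.
- The arm moves only by the tool move_arm, never from a script. Its argument "commands" is text: rows parted by semicolons, each of 7 numbers parted by spaces: the shift along the tool's x, y, z in mm, then the turn, a rotation vector about the tool's x, y, z in degrees, then the opening, from -1 (shut) to 1 (fully open). A call has exactly 5 rows; each row is the pose to reach, as a shift and turn from the pose commanded when the call began, along the tool's axes at that moment; what a row does not reach only later rows make up. A row lasts 1/8 s, in which the tool goes at most 62.5 mm and 10.7 degrees, less where a joint would pass 70% of its speed; a pose out of reach is approached as far as the arm can. A call with a gripper value outside its range is refused whole. The fingers move at their own pace and stop on an object; "grip_force" is the grip in N (left out, the last holds). Time passes only in rows, so rows that repeat a pose let the fingers close, or fill a call up. It gives the time, the measured TCP pose, the force, the opening and the grip force at its end, in the units of the state.
- telemetry.sense(): the state, without advancing time (a new reading comes with each control period).
- snapshot(name): name is "scene" or "top" or "wrist"; returns a dict with "image" (480x640x3 uint8, red, green, blue), "fx", "fy", "cx", "cy" (pixels), "pose" (4x4, takes a point from camera to world coordinates). Camera axes: x right, y down, z forward; pixel columns grow to the right and rows downward; lengths in m; the calibration is good to about 2 mm. The wrist camera is an equidistant fisheye: a pixel r from the principal point sees the ray r / f radians off the axis. A picture is of the moment at which its call begins. There is no depth.
- ticket.sign_off(): hands the job in; it is judged then, once.
The state is a dict: "t": time; "q": joint angles; "qd": joint speeds; "tau": joint torques, N m; "tcp_pos": TCP position; "tool_rot": TCP orientation; "force": force on the tool from outside, world axes, zero at the start; "ft_torque": the same for the moment, N m; "finger_gap": opening from 0.0 (shut) to 1.0 (fully open); "gripper_force": force on a finger pad.
Only numpy, scipy, OpenCV 4.12 (cv2) and the standard library are available. Lean on these libraries where they do the work, as an engineer would, in place of code of your own. Each camera call takes 0.05 s, during which the arm holds its last target. There are 200 camera calls.

TASK

Load, lock and start the shaker mill: take steel grinding balls from the black tray and put one ball, and no more, into each vial standing in the mill's carrier. Close the carrier's cover fully over the vials and lock it by pushing the pin through both eyes, over the cover's cross bar, until its grip rests against the front eye. Last, press the round start button all the way down and let go; leave the bottle, timer and slide box alone.

Things in the scene. Friction and masses are not known exactly. Their poses are not given: they have to be found in the camera images.
- mill: Shaker mill, fixed: white housing 220 mm deep (x -110 to 110), y -140 to +180, 60 mm tall. Origin: on the bench under the carrier's middle line; x points from its front to its back, y left. On its deck an aluminium carrier: row of 6 square cells 36 mm wide, 39 mm pitch, at x = 20, y = -97.5 to +97.5 mm; cell floor z = 64, walls to z = 112 mm. Motor cowl behind (x 58 to 108) up to z = 90 mm.
- cover (a joint): Angle (rad) of the carrier's flat cover: 0 = shut, about 2 = leaning open behind the vials. Hinge axis along mill y at mill x = 50.5, z = 125 mm; stiff, stays where left (0.08 N m). Cover 232 mm wide, 8 mm thick, reaching 56 mm from the hinge; in its middle a flat U-frame 56 mm wide (12 mm arms, 15 mm end bar) goes on to 105 mm. Shut, its top is at mill z = 129 mm.
- eye_front (a point): Centre of the hole of the front eye: a fixed steel ring on a post, hole 12 mm across and 6 mm deep, 21 mm outside, hole axis along mill x, at mill x = -67.5, y = 0, z = 137 mm (77 mm above the housing's deck). Axes as the mill's.
- eye_rear (a point): Centre of the hole of the rear eye, the same ring 45 mm farther on in mill x (at x = -22.5), on the same axis. With the cover shut, the pin through both eyes lies over the cover's cross bar and locks it.
- pin: Loose steel locking pin, 130 g: square grip 36 mm long, 20 x 20 mm across, four like sides, then a round shank 8 mm across and 70 mm long, its last 12 mm tapering to a 3 mm point. Origin: middle of the grip, on the axis; x points to the point. Starts lying on the bench (axis 10 mm up). Home, the grip's shoulder (18 mm ahead of the origin) rests on the front eye.
- start (a joint): Travel (m) of the mill's round start button, 0 = up, 0.006 = fully down; spring, 5 N when fully down.
- start_top (a point): Top centre of the start button, a grey round cap 26 mm across in a black surround on the deck at the mill's front left (mill x = -60, y = +150 mm); pressed straight down.
- tray: Black tray fixed on the bench, 130 (x) x 106 (y) mm, top 7 mm above the bench, with 4 (along x, pitch 30 mm) x 2 (along y, pitch 45 mm) square pockets 16.6 mm wide and 4 mm deep that hold the steel balls, some pockets empty. Origin: centre of its underside.
- ball0: Steel grinding ball, 15 mm across, 14 g; origin: its centre (10.5 mm above the bench when in a tray pocket, its top 11 mm above the tray). The seven balls are alike.
- ball1: Steel grinding ball, 15 mm across, 14 g; origin: its centre (10.5 mm above the bench when in a tray pocket, its top 11 mm above the tray). The seven balls are alike.
- ball2: Steel grinding ball, 15 mm across, 14 g; origin: its centre (10.5 mm above the bench when in a tray pocket, its top 11 mm above the tray). The seven balls are alike.
- ball3: Steel grinding ball, 15 mm across, 14 g; origin: its centre (10.5 mm above the bench when in a tray pocket, its top 11 mm above the tray). The seven balls are alike.
- ball4: Steel grinding ball, 15 mm across, 14 g; origin: its centre (10.5 mm above the bench when in a tray pocket, its top 11 mm above the tray). The seven balls are alike.
- ball5: Steel grinding ball, 15 mm across, 14 g; origin: its centre (10.5 mm above the bench when in a tray pocket, its top 11 mm above the tray). The seven balls are alike.
- ball6: Steel grinding ball, 15 mm across, 14 g; origin: its centre (10.5 mm above the bench when in a tray pocket, its top 11 mm above the tray). The seven balls are alike.
- vial0: Open white plastic grinding vial, 34 mm outside, 29 mm inside, 55 mm tall, floor 4 mm thick, standing loose in a cell of the carrier (its rim at z = 119 mm in the mill's frame). Origin: centre of its underside. Some may be absent: their cells are empty.
- vial1: Open white plastic grinding vial, 34 mm outside, 29 mm inside, 55 mm tall, floor 4 mm thick, standing loose in a cell of the carrier (its rim at z = 119 mm in the mill's frame). Origin: centre of its underside. Some may be absent: their cells are empty.
- vial2: Open white plastic grinding vial, 34 mm outside, 29 mm inside, 55 mm tall, floor 4 mm thick, standing loose in a cell of the carrier (its rim at z = 119 mm in the mill's frame). Origin: centre of its underside. Some may be absent: their cells are empty.
- vial3: Open white plastic grinding vial, 34 mm outside, 29 mm inside, 55 mm tall, floor 4 mm thick, standing loose in a cell of the carrier (its rim at z = 119 mm in the mill's frame). Origin: centre of its underside. Some may be absent: their cells are empty.
- vial4: Open white plastic grinding vial, 34 mm outside, 29 mm inside, 55 mm tall, floor 4 mm thick, standing loose in a cell of the carrier (its rim at z = 119 mm in the mill's frame). Origin: centre of its underside. Some may be absent: their cells are empty.
- vial5: Open white plastic grinding vial, 34 mm outside, 29 mm inside, 55 mm tall, floor 4 mm thick, standing loose in a cell of the carrier (its rim at z = 119 mm in the mill's frame). Origin: centre of its underside. Some may be absent: their cells are empty.
- strips: White test-strip bottle with black cap, 48 mm across, 105 mm tall; loose bystander, to be left alone. Origin: centre of its underside.
- timer: White kitchen-type timer, 62 x 66 x 16 mm; loose bystander, to be left alone. Origin: centre of its underside.
- slidebox: Blue slide box, 85 x 130 x 34 mm; loose bystander, to be left alone. Origin: centre of its underside.

How it is judged:
By the outcome, as a careful person would: the job done as asked, in the order asked, and still so for the second after the job is handed in, with the robot touching nothing.
Of vial0, vial1, vial2, vial3, vial4, vial5 only 4 to 6 are there at a start; the rules pass over those that are not, and their reading is None.
At some moment in a run one of pin may be knocked a few centimetres aside while the robot is not near it.
Once in a run the grip may slacken for a moment while it holds something.
It also fails if it takes over 210 s, if anything falls off the work surface, if the arm or the gripper's body presses on something with over 40 N, if the wrist force passes 120 N, or if a joint passes its speed limit or range.

## Working session

There is one attempt and no reset: what is moved stays moved. The work goes in short steps, Python scripts to look and compute and a tool call to move; the robot and the scene stay as the last step left them, time stands still between calls to the robot, and variables do not carry over. Pictures are saved under pics/ and viewed, at most 14 in all, crops included, and the job is handed in when it is done.

Besides the shell and the picture viewer there is one more tool, called after "Request:" by a JSON object that holds its "method" and its "body". move_arm: Moves the arm, as the interface text tells. Its arguments: {"type":"object","properties":{"commands":{"type":"string"},"grip_force":{"type":"number"}},"required":["commands"]}

```bash
mkdir -p pics; ls
python3 - <<'E'
from station import telemetry, snapshot
import cv2,numpy as np
s=telemetry.sense(); print(s)
for n in ("scene","top","wrist"):
    d=snapshot(n); cv2.imwrite(f"pics/{n}0.png",d["image"][:,:,::-1]); print(n,d["fx"],d["fy"],d["cx"],d["cy"],np.round(d["pose"],4).tolist())
E
```

```text
pics
{'t': 0.0, 'q': array([ 9.81485634e-01,  5.28429217e-01,  1.43390309e+00, -1.20431443e-05,
        1.18138187e+00, -1.78490822e-01]), 'qd': array([-0.00141112, -0.00150054,  0.00103301,  0.00184672,  0.00097409,
       -0.00175609]), 'tau': array([-5.89371175e-04, -4.42348838e+01, -1.78026152e+01, -1.82335521e-04,
        8.42597539e-03, -8.93291201e-06]), 'tcp_pos': array([0.24917035, 0.57240875, 0.23035606]), 'tool_rot': array([ 2.03966136e-01,  9.78977370e-01, -9.85637591e-04, -3.92135806e-04]), 'force': array([ 0.0442185 , -0.19741113,  0.0916581 ]), 'ft_torque': array([ 0.02080407, -0.02634585,  0.00129333]), 'gripper_force': 0.0, 'finger_gap': 0.9992002876282219}
scene 563.1560572726329 563.1560572726329 316.89403086750815 233.81888983599882 [[0.7441, 0.5138, -0.4269, 1.0664], [0.668, -0.5732, 0.4745, -0.5088], [-0.0009, -0.6383, -0.7698, 0.9621], [0.0, 0.0, 0.0, 1.0]]
top 563.5543242714245 563.5543242714245 312.79907790636753 237.0069862549738 [[0.022, -0.999, 0.0398, 0.5359], [-0.9994, -0.0209, 0.027, -0.0018], [-0.0261, -0.0403, -0.9988, 1.1921], [0.0, 0.0, 0.0, 1.0]]
wrist 371.64829954431775 371.64829954431775 314.41573300517473 241.2198833362954 [[0.3996, 0.8665, 0.2992, 0.1719], [0.9167, -0.3773, -0.1316, 0.6061], [-0.0011, 0.3269, -0.9451, 0.3724], [0.0, 0.0, 0.0, 1.0]]
```

View pics/top0.png

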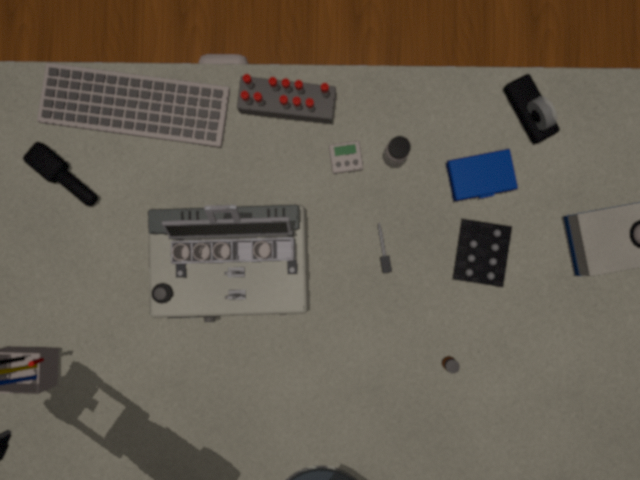

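View pics/scene0.png

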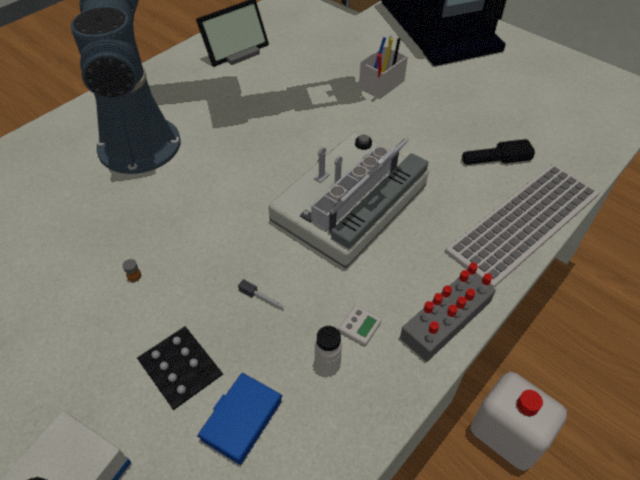

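The top view shows the mill around (228,260), with vials at about columns 180, 203, 224 and 264. The pin is at (384,250) and the tray at (483,252). I'll enlarge these areas.

Run:
```python
import cv2,numpy as np
t=cv2.imread("pics/top0.png"); s=cv2.imread("pics/scene0.png")
r=lambda im,x,y,w,h,k:cv2.resize(im[y:y+h,x:x+w],None,fx=k,fy=k,interpolation=cv2.INTER_CUBIC)
g=lambda a:np.clip(a.astype(float)*1.5,0,255).astype(np.uint8)
cv2.imwrite("pics/c_mill.png",g(r(t,140,195,175,130,4.5)))
a=r(t,370,210,150,85,5); cv2.imwrite("pics/c_tray.png",g(a))
```

```text
(no output)
```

View pics/c_mill.png

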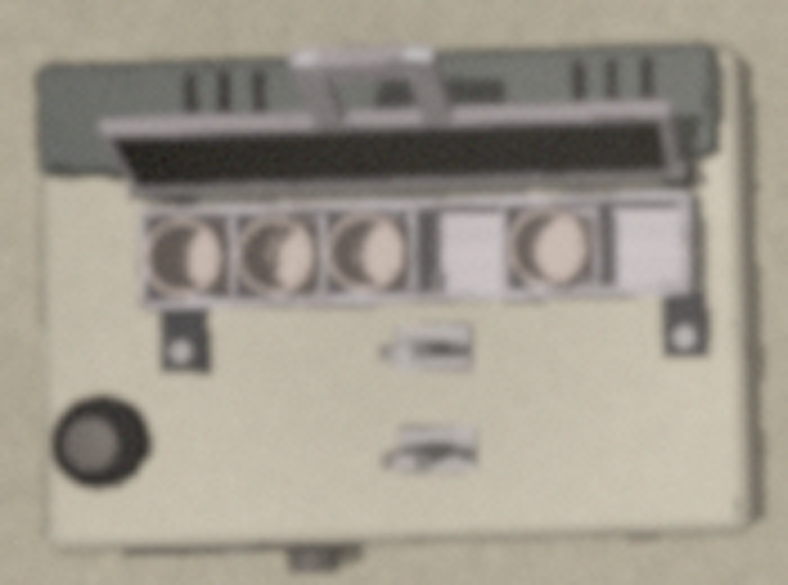

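View pics/c_tray.png

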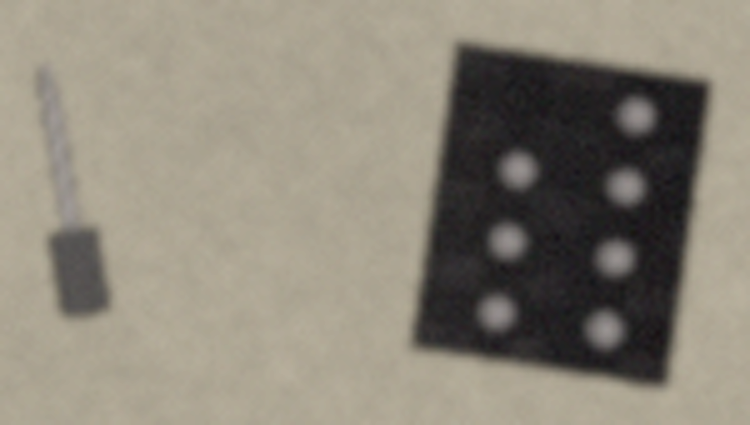

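The vials stand in the cells at mill y = +97.5, +58.5, +19.5 and -58.5; the other two cells are empty. Seven balls are in the tray, and the pin points roughly along +x. I'll fit the poses next.

```bash
cat > h.py <<'E'
import numpy as np,cv2
from scipy.spatial.transform import Rotation as R
from scipy.optimize import least_squares
from station import telemetry,snapshot
TOP=dict(fx=563.554,cx=312.799,cy=237.007,pose=np.array([[0.022,-0.999,0.0398,0.5359],[-0.9994,-0.0209,0.027,-0.0018],[-0.0261,-0.0403,-0.9988,1.1921],[0,0,0,1]]))
def ray(d,uv,fish=False):
    v=(np.atleast_2d(uv).astype(float)-[d["cx"],d["cy"]])/d["fx"]
    if fish:
        r=np.linalg.norm(v,axis=1)[:,None]; c=np.hstack([v/np.maximum(r,1e-9)*np.sin(r),np.cos(r)])
    else: c=np.hstack([v,np.ones((len(v),1))])
    return c@d["pose"][:3,:3].T
def px2w(d,uv,z,fish=False):
    w=ray(d,uv,fish); o=d["pose"][:3,3]
    return o+w*((np.asarray(z)-o[2])/w[:,2])[:,None]
def w2px(d,P,fish=False):
    c=(np.atleast_2d(P)-d["pose"][:3,3])@d["pose"][:3,:3]
    if fish:
        n=np.linalg.norm(c[:,:2],axis=1); th=np.arctan2(n,c[:,2]); v=c[:,:2]/n[:,None]*th[:,None]
    else: v=c[:,:2]/c[:,2:]
    return v*d["fx"]+[d["cx"],d["cy"]]
def se2(loc,w):  # fit x,y,yaw
    f=lambda p:(loc@np.array([[np.cos(p[2]),np.sin(p[2])],[-np.sin(p[2]),np.cos(p[2])]])+p[:2]-w).ravel()
    s=least_squares(f,[*w.mean(0),0],loss="soft_l1",f_scale=.002); return s.x,f(s.x).reshape(-1,2)
def loc2w(p,l):
    c,s=np.cos(p[2]),np.sin(p[2]); l=np.asarray(l,float)
    return np.array([p[0]+c*l[0]-s*l[1],p[1]+s*l[0]+c*l[1],*l[2:]])
def go(target,yaw,tilt=None):
    """shift (tool mm) and turn (deg) from measured pose to TCP target with tool z down, tool y at yaw from world y"""
    s=telemetry.sense(); A=R.from_quat(s["tool_rot"]); B=R.from_euler("z",yaw)*R.from_quat([0,1,0,0])
    if tilt is not None: B=B*R.from_rotvec(tilt)
    d=A.inv().apply(np.asarray(target)-s["tcp_pos"])*1000; r=np.degrees((A.inv()*B).as_rotvec())
    print("t",round(s["t"],2),"tcp",s["tcp_pos"].round(4),"gap",round(s["finger_gap"],3),"-> shift",d.round(1),"turn",r.round(1)); return d,r
E
python3 - <<'E'
from h import *
un=lambda a,k,o:(np.array(a)+.5)/k-.5+o
m=un([(47,547),(740,527),(143,215),(690,197),(692,290),(145,305),(187,257),(277,254),(368,250),(552,248)],4.5,[140,195])
mz=[.06,.06]+[.112]*4+[.119]*4
ml=np.array([(-110,180),(-110,-140),(39.5,117),(39.5,-117),(.5,-117),(.5,117),(20,97.5),(20,58.5),(20,19.5),(20,-58.5)])/1e3
p,r=se2(ml,px2w(TOP,m,mz)[:,:2]); print("mill",p.round(4),(r*1e3).round(1).tolist())
t=un([(458,43),(710,82),(665,383),(415,347),(636,116),(626,187),(615,259),(604,330),(518,170),(507,242),(496,313)],5,[370,210])
tz=[.007]*4+[.0105]*7
tl=np.array([(65,53),(65,-53),(-65,-53),(-65,53),(45,-22.5),(15,-22.5),(-15,-22.5),(-45,-22.5),(15,22.5),(-15,22.5),(-45,22.5)])/1e3
q,r=se2(tl,px2w(TOP,t,tz)[:,:2]); print("tray",q.round(4),(r*1e3).round(1).tolist())
for l in tl[4:]: print("ball",loc2w(q,l).round(4))
g=un([(43,68),(69,229),(81,312)],5,[370,210]); w=px2w(TOP,g,[.01]*3); print("pin",w.round(4).tolist())
# check scene projection
d=snapshot("scene"); print("eyes/button scene",w2px(d,[loc2w(p,(-.0675,0,.137)),loc2w(p,(-.0225,0,.137)),loc2w(p,(-.06,.15,.07)),[*loc2w(q,tl[10]),.0105],[*loc2w(q,tl[4]),.0105]]).round(1).tolist())
go([*loc2w(q,tl[8]),.10],q[2])
E
python3 - <<'E'
import cv2,numpy as np
s=cv2.imread("pics/scene0.png")
c=cv2.resize(s[125:275,260:440],None,fx=4,fy=4,interpolation=cv2.INTER_CUBIC)
cv2.imwrite("pics/c_scene.png",np.clip(c*1.4,0,255))
E
```

```text
mill [0.5303 0.1809 0.0496] [[-3.0, 1.9], [-3.6, -7.4], [1.2, -0.5], [0.1, 0.5], [0.8, 0.4], [0.8, -0.4], [0.3, 0.4], [0.1, -0.0], [-0.5, -0.2], [0.9, 0.3]]
tray [ 0.5583 -0.3241 -0.133 ] [[0.7, -0.5], [0.8, -0.9], [-2.2, -1.2], [-0.7, 0.4], [0.1, 0.4], [0.0, 0.6], [0.3, 0.3], [0.1, 0.0], [-0.1, 0.5], [0.2, 0.2], [0.1, -0.0]]
ball [ 0.5999 -0.3524]
ball [ 0.5701 -0.3484]
ball [ 0.5404 -0.3444]
ball [ 0.5107 -0.3404]
ball [ 0.5761 -0.3038]
ball [ 0.5464 -0.2998]
ball [ 0.5166 -0.2958]
pin [[0.6148, -0.1063, 0.01], [0.5476, -0.1183, 0.01], [0.5131, -0.1239, 0.01]]
eyes/button scene [[321.6, 152.1], [338.1, 161.1], [363.3, 141.4], [176.7, 340.8], [181.5, 389.5]]
t 0.2 tcp [0.2493 0.5726 0.2307] gap 1.002 -> shift [-649.7 -672.8  131.4] turn [ -0.1  -0.  -15.9][ WARN:0@0.134] global loadsave.cpp:1063 imwrite_ Unsupported depth image for selected encoder is fallbacked to CV_8U.
```

View pics/c_scene.png

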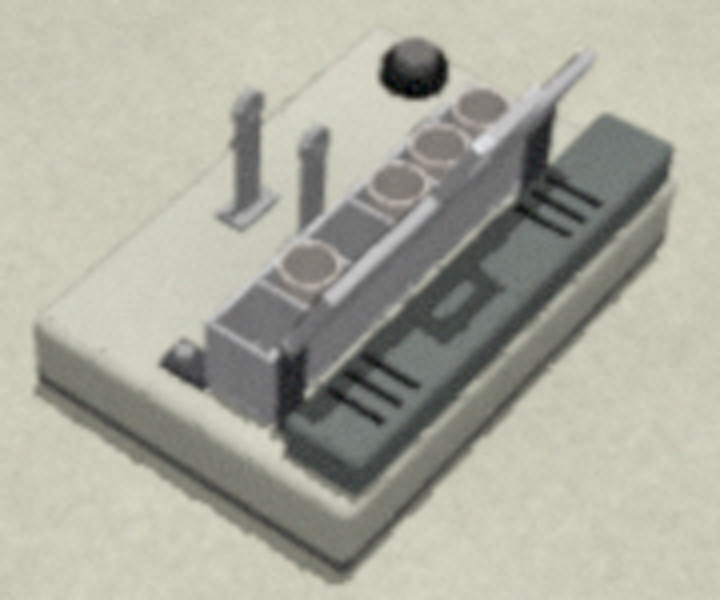

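The mill fit matches the scene view: the eyes show at (322,151) and (339,160), as predicted. I'll move towards the first ball.

Request:
{"method": "move_arm", "body": {"commands": "-43 -44 0 0 0 0 -0.35; -86 -88 0 0 0 0 -0.35; -129 -132 0 0 0 0 -0.35; -172 -176 0 0 0 0 -0.35; -215 -220 0 0 0 0 -0.35", "grip_force": 40}}

```text
t: 0.82
tcp_pos: [0.3593, 0.2837, 0.2314]
tool_rot: [0.204, 0.979, 0.0, 0.0]
force: [1.1, 1.0, 0.2]
finger_gap: 0.326
gripper_force: 0.0
```

Request:
{"method": "move_arm", "body": {"commands": "-43 -44 0 0 0 0 -0.35; -86 -88 0 0 0 0 -0.35; -129 -132 0 0 0 0 -0.35; -172 -176 0 0 0 0 -0.35; -215 -220 0 0 0 0 -0.35"}}

```text
t: 1.45
tcp_pos: [0.4686, -0.0042, 0.2314]
tool_rot: [0.204, 0.979, 0.0, 0.0]
force: [1.6, 0.5, -0.4]
finger_gap: 0.323
gripper_force: 0.0
```

Request:
{"method": "move_arm", "body": {"commands": "-43 -44 0 0 0 0 -0.35; -86 -88 0 0 0 0 -0.35; -129 -132 0 0 0 -5 -0.35; -172 -176 0 0 0 -10 -0.35; -215 -220 0 0 0 -15.9 -0.35"}}

```text
t: 2.08
tcp_pos: [0.5777, -0.2916, 0.2311]
tool_rot: [0.065, 0.998, 0.0, -0.0]
force: [-0.1, -0.1, -0.5]
finger_gap: 0.328
gripper_force: 0.0
```

```bash
cat >> h.py <<'E'
MILL=np.array([.5303,.1809,.0496]); TRAY=np.array([.5583,-.3241,-.133])
E
python3 - <<'E'
from h import *
go([.5761,-.3038,.06],TRAY[2])
d=snapshot("wrist"); cv2.imwrite("pics/w1.png",d["image"][:,:,::-1])
B=[[.5999,-.3524,.0105],[.5701,-.3484,.0105],[.5404,-.3444,.0105],[.5107,-.3404,.0105],[.5761,-.3038,.0105],[.5464,-.2998,.0105],[.5166,-.2958,.0105]]
print(w2px(d,B,True).round(1).tolist())
E
```

```text
t 2.08 tcp [ 0.5777 -0.2916  0.2311] gap 0.328 -> shift [ -0.  -12.4 171.1] turn [ 0.  -0.   0.1]
[[258.7, 231.0], [257.5, 202.5], [256.6, 173.2], [255.8, 143.1], [302.1, 202.4], [302.0, 172.8], [301.9, 142.3]]
```

View pics/w1.png

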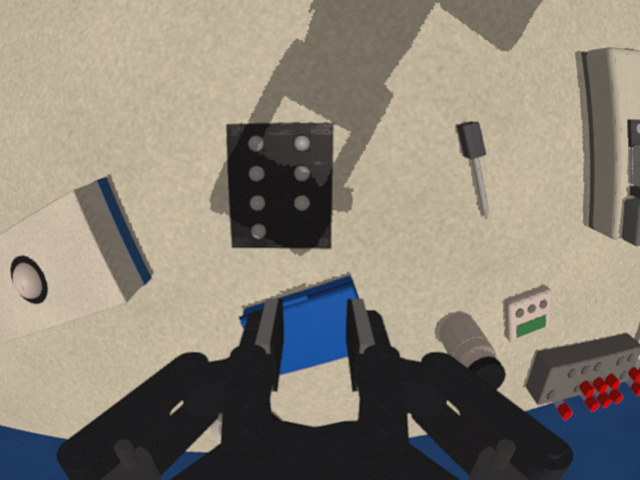

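The ball positions agree with the wrist view to within 1 px, for example the target at (302,203). Now descend and grip.

Request:
{"method": "move_arm", "body": {"commands": "0 -12.4 60 0 0 0 -0.35; 0 -12.4 120 0 0 0 -0.35; 0 -12.4 180 0 0 0 -0.35; 0 -12.4 210 0 0 0 -0.35; 0 -12.4 222 0 0 0 -0.35"}}

```text
t: 2.75
tcp_pos: [0.5743, -0.3008, 0.0068]
tool_rot: [0.067, 0.998, 0.001, -0.002]
force: [0.6, -0.1, 6.1]
finger_gap: 0.325
gripper_force: 3.7
```

Request:
{"method": "move_arm", "body": {"commands": "0 0 0 0 0 0 -0.35; 0 0 0 0 0 0 -1; 0 0 0 0 0 0 -1; 0 0 0 0 0 0 -1; 0 0 0 0 0 0 -1"}}

```text
t: 3.38
tcp_pos: [0.5766, -0.3026, 0.0106]
tool_rot: [0.067, 0.998, -0.001, 0.001]
force: [0.6, -0.6, 6.6]
finger_gap: 0.125
gripper_force: 39.3
```

Request:
{"method": "move_arm", "body": {"commands": "0 0 -20 0 0 0 -1; 0 0 -60 0 0 0 -1; 0 0 -120 0 0 0 -1; 0 0 -170 0 0 0 -1; 0 0 -172 0 0 0 -1"}}

```text
t: 4.0
tcp_pos: [0.578, -0.3036, 0.1874]
tool_rot: [0.066, 0.998, -0.003, 0.004]
force: [-0.3, 0.2, -0.3]
finger_gap: 0.122
gripper_force: 39.3
```

Run:
```python
from h import *
for y in (.0975,.0585,.0195,-.0585): print(loc2w(MILL,(.018,y,.128)).round(4))
go(loc2w(MILL,(.018,-.0585,.18)),MILL[2])
```

```text
[0.5434 0.2792 0.128 ]
[0.5454 0.2402 0.128 ]
[0.5473 0.2013 0.128 ]
[0.5512 0.1234 0.128 ]
t 4.0 tcp [ 0.578  -0.3036  0.1874] gap 0.122 -> shift [ 83.3 419.7   4.3] turn [ -0.4   0.5 -10.5]
```

Run:
```python
from h import *
d=snapshot("wrist"); im=d["image"][:,:,::-1]
cv2.imwrite("pics/w2.png",cv2.resize(im[100:400,150:480],None,fx=2,fy=2))
```

```text
(no output)
```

View pics/w2.png

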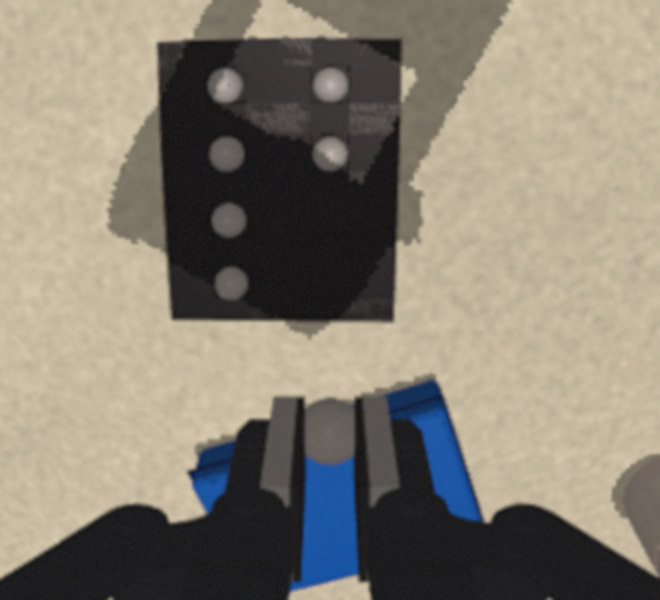

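The ball is held at the fingertips. Carry it to the vial at mill y = -58.5.

Request:
{"method": "move_arm", "body": {"commands": "12 60 0 0 0 0 -1; 24 120 0 0 0 0 -1; 36 180 0 0 0 0 -1; 48 240 0 0 0 0 -1; 60 300 0 0 0 0 -1"}}

```text
t: 4.68
tcp_pos: [0.5542, 0.0054, 0.1798]
tool_rot: [0.067, 0.998, 0.0, -0.002]
force: [-0.1, -0.4, -0.7]
finger_gap: 0.125
gripper_force: 39.3
```

Request:
{"method": "move_arm", "body": {"commands": "12 60 0 0 0 -5 -1; 23.5 119.7 0 0 0 -10.5 -1; 23.5 119.7 30 0 0 -10.5 -1; 23.5 119.7 55 0 0 -10.5 -1; 23.5 119.7 55 0 0 -10.5 -1"}}

```text
t: 5.3
tcp_pos: [0.546, 0.1253, 0.1235]
tool_rot: [-0.025, 1.0, -0.0, -0.004]
force: [-0.7, 1.2, -0.2]
finger_gap: 0.128
gripper_force: 39.3
```

Run:
```python
from h import *
go(loc2w(MILL,(.018,-.0585,.127)),MILL[2]); go(loc2w(MILL,(.018,-.0585,.2)),MILL[2])
d=snapshot("wrist"); im=d["image"][:,:,::-1]
cv2.imwrite("pics/w3.png",im)
```

```text
t 5.3 tcp [0.546  0.1253 0.1235] gap 0.128 -> shift [-5.  -2.2 -3.6] turn [ 0.  -0.4  0.1]
t 5.3 tcp [0.546  0.1253 0.1235] gap 0.128 -> shift [ -4.5  -2.2 -76.6] turn [ 0.  -0.4  0.1]
```

View pics/w3.png

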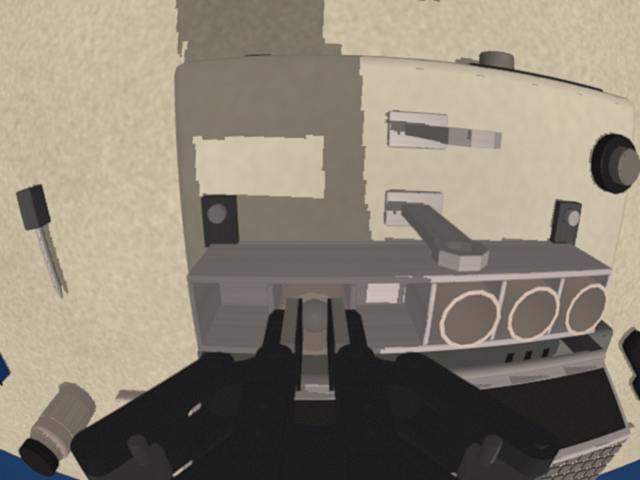

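The ball is over the vial (ball at about (315,315), vial under the fingers). I'll make a small correction and then release.

Request:
{"method": "move_arm", "body": {"commands": "-4 -2 -3 0 0 0 -1; -4 -2 -3 0 0 0 -1; -4 -2 -3 0 0 0 -0.35; -4 -2 -3 0 0 0 -0.35; -4 -2 -65 0 0 0 -0.35"}}

```text
t: 5.98
tcp_pos: [0.549, 0.123, 0.187]
tool_rot: [-0.025, 1.0, 0.0, -0.007]
force: [1.9, 0.5, -0.1]
finger_gap: 0.328
gripper_force: 0.0
```

Run:
```python
from h import *
go([.5464,-.2998,.05],TRAY[2])
```

```text
t 5.97 tcp [0.549 0.123 0.187] gap 0.328 -> shift [  21.8 -422.2  137.2] turn [-0.  -0.8 10.5]
```

Request:
{"method": "move_arm", "body": {"commands": "3 -60 0 0 0 0 -0.35; 6 -120 0 0 0 0 -0.35; 9 -180 0 0 0 0 -0.35; 12 -240 0 0 0 0 -0.35; 15 -300 0 0 0 0 -0.35"}}

```text
t: 6.6
tcp_pos: [0.5525, -0.1789, 0.1915]
tool_rot: [-0.025, 1.0, 0.0, 0.0]
force: [-0.1, 0.4, 0.2]
finger_gap: 0.324
gripper_force: 0.0
```

Request:
{"method": "move_arm", "body": {"commands": "3 -60 0 0 0 5 -0.35; 6.8 -122 0 0 0 10.5 -0.35; 6.8 -122 50 0 0 10.5 -0.35; 6.8 -122 100 0 0 10.5 -0.35; 6.8 -122 100 0 0 10.5 -0.35"}}

```text
t: 7.22
tcp_pos: [0.549, -0.2972, 0.0874]
tool_rot: [0.067, 0.998, 0.003, -0.004]
force: [0.6, -0.2, 0.8]
finger_gap: 0.327
gripper_force: 0.0
```

Run:
```python
from h import *
go([.5464,-.2998,.0105],TRAY[2])
```

```text
t 7.22 tcp [ 0.549  -0.2972  0.0874] gap 0.327 -> shift [ 1.5 -3.3 76.9] turn [ 0.3 -0.5 -0. ]
```

Request:
{"method": "move_arm", "body": {"commands": "1.5 -3 40 0 0 0 -0.35; 1.5 -3 70 0 0 0 -0.35; 1.5 -3 77 0 0 0 -0.35; 1.5 -3 77 0 0 0 -0.35; 1.5 -3 77 0 0 0 -1"}}

```text
t: 7.85
tcp_pos: [0.5515, -0.3028, 0.0164]
tool_rot: [0.066, 0.998, -0.001, 0.002]
force: [0.6, 0.5, 1.0]
finger_gap: 0.123
gripper_force: 0.5
```

Request:
{"method": "move_arm", "body": {"commands": "0 0 0 0 0 0 -1; 0 0 0 0 0 0 -1; 0 0 0 0 0 0 -1; 0 0 -40 0 0 0 -1; 0 0 -100 0 0 0 -1"}}

```text
t: 8.48
tcp_pos: [0.5493, -0.3013, 0.1147]
tool_rot: [0.067, 0.998, 0.001, -0.001]
force: [0.2, -1.1, -0.1]
finger_gap: 0.001
gripper_force: 0.0
```

Request:
{"method": "move_arm", "body": {"commands": "0 0 -60 0 0 0 -1; 0 0 -75 0 0 0 -1; 0 0 -75 0 0 0 -1; 0 0 -75 0 0 0 -1; 0 0 -75 0 0 0 -1"}}

```text
t: 9.1
tcp_pos: [0.5492, -0.3013, 0.1871]
tool_rot: [0.067, 0.998, 0.001, -0.002]
force: [-1.0, -0.7, -0.2]
finger_gap: -0.001
gripper_force: 0.0
```

Run:
```python
from h import *
go(loc2w(MILL,(.018,.0195,.19)),MILL[2])
```

```text
t 9.1 tcp [ 0.5492 -0.3013  0.1871] gap -0.001 -> shift [ 68.7 497.8  -1.5] turn [  0.1  -0.2 -10.5]
```

Missed that one: the tip was about 5 mm too high. I'll check numerically whether the ball is still in its pocket.

```bash
cat >> h.py <<'E'
TL=np.array([(45,-22.5),(15,-22.5),(-15,-22.5),(-45,-22.5),(45,22.5),(15,22.5),(-15,22.5),(-45,22.5)])/1e3
def balls():
    d=snapshot("wrist"); g=cv2.cvtColor(np.ascontiguousarray(d["image"]),cv2.COLOR_RGB2GRAY)
    for l in TL:
        P=loc2w(TRAY,[*l,.0105]); u,v=w2px(d,P,True)[0].round().astype(int); p=cv2.GaussianBlur(g,(5,5),0)[v-14:v+15,u-14:u+15].astype(float)
        m=p>p.min()+.5*np.ptp(p) ; y,x=np.nonzero(m); w=px2w(d,[[u-14+x.mean(),v-14+y.mean()]],[.0105],True)[0] if m.any() else P
        print(P[:2].round(4),"contrast",np.ptp(p).round(),"n",m.sum(),"blob",w[:2].round(4))
E
python3 - <<'E'
from h import *
balls(); go([.5464,-.2998,.1],TRAY[2])
E
```

```text
[ 0.5999 -0.3524] contrast 148.0 n 159 blob [ 0.6002 -0.3534]
[ 0.5702 -0.3484] contrast 80.0 n 206 blob [ 0.5699 -0.349 ]
[ 0.5404 -0.3444] contrast 80.0 n 211 blob [ 0.5403 -0.3449]
[ 0.5107 -0.3404] contrast 82.0 n 221 blob [ 0.5105 -0.3408]
[ 0.6059 -0.3078] contrast 27.0 n 483 blob [ 0.608  -0.3047]
[ 0.5762 -0.3038] contrast 30.0 n 39 blob [ 0.588  -0.2945]
[ 0.5464 -0.2998] contrast 80.0 n 217 blob [ 0.546 -0.302]
[ 0.5167 -0.2958] contrast 149.0 n 187 blob [ 0.5167 -0.2958]
t 9.15 tcp [ 0.5494 -0.3014  0.1873] gap 0.002 -> shift [ 2.9  1.  87.3] turn [ 0.1 -0.2 -0. ]
```

Request:
{"method": "move_arm", "body": {"commands": "2.5 1 60 0 0 0 -0.35; 2.5 1 120 0 0 0 -0.35; 2.5 1 150 0 0 0 -0.35; 2.5 1 150 0 0 0 -0.35; 2.5 1 150 0 0 0 -0.35"}}

```text
t: 9.78
tcp_pos: [0.5485, -0.3012, 0.0399]
tool_rot: [0.067, 0.998, -0.0, 0.0]
force: [-0.8, 0.1, 0.9]
finger_gap: 0.323
gripper_force: 0.0
```

Run:
```python
from h import *
go([.5464,-.3003,.0100],TRAY[2])
```

```text
t 9.78 tcp [ 0.5485 -0.3012  0.0399] gap 0.323 -> shift [ 2.2  0.6 29.9] turn [-0.   0.1 -0. ]
```

Request:
{"method": "move_arm", "body": {"commands": "1.5 0.5 20 0 0 0 -0.35; 1.5 0.5 28.5 0 0 0 -0.35; 1.5 0.5 28.5 0 0 0 -0.35; 1.5 0.5 28.5 0 0 0 -0.35; 1.5 0.5 28.5 0 0 0 -0.35"}}

```text
t: 10.4
tcp_pos: [0.5469, -0.3004, 0.0116]
tool_rot: [0.067, 0.998, -0.0, 0.001]
force: [1.1, 0.4, -0.8]
finger_gap: 0.325
gripper_force: 0.0
```

Run:
```python
from h import *
go([.5464,-.3003,.0100],TRAY[2])
```

```text
t 10.4 tcp [ 0.5469 -0.3004  0.0116] gap 0.325 -> shift [ 0.5 -0.   1.6] turn [-0.   0.1 -0. ]
```

Request:
{"method": "move_arm", "body": {"commands": "0.5 0 2 0 0 0 -0.35; 0.5 0 2 0 0 0 -1; 0.5 0 2 0 0 0 -1; 0.5 0 2 0 0 0 -1; 0.5 0 2 0 0 0 -1"}}

```text
t: 11.02
tcp_pos: [0.5459, -0.2999, 0.0088]
tool_rot: [0.067, 0.998, 0.0, -0.0]
force: [-0.2, -0.5, 1.5]
finger_gap: 0.136
gripper_force: 39.0
```

Request:
{"method": "move_arm", "body": {"commands": "0.5 0 -20 0 0 0 -1; 0.5 0 -60 0 0 0 -1; 0.5 0 -120 0 0 0 -1; 0.5 0 -175 0 0 0 -1; 0.5 0 -180 0 0 0 -1"}}

```text
t: 11.65
tcp_pos: [0.5482, -0.3018, 0.1955]
tool_rot: [0.066, 0.998, -0.004, 0.005]
force: [0.1, -0.0, -0.7]
finger_gap: 0.134
gripper_force: 39.0
```

Run:
```python
from h import *
go(loc2w(MILL,(.018,.0195,.19)),MILL[2])
```

```text
t 11.65 tcp [ 0.5482 -0.3018  0.1955] gap 0.134 -> shift [ 67.6 498.6   1.6] turn [ -0.4   0.6 -10.5]
```

Request:
{"method": "move_arm", "body": {"commands": "8 60 0 0 0 0 -1; 16 120 0 0 0 0 -1; 24 180 0 0 0 0 -1; 32 240 0 0 0 0 -1; 40 300 0 0 0 0 -1"}}

```text
t: 12.28
tcp_pos: [0.5448, 0.0048, 0.1886]
tool_rot: [0.067, 0.998, 0.0, -0.0]
force: [1.1, 0.3, -0.0]
finger_gap: 0.131
gripper_force: 39.1
```

Request:
{"method": "move_arm", "body": {"commands": "8 60 0 0 0 0 -1; 16 120 0 0 0 -3 -1; 24 180 0 0 0 -7 -1; 27 197 0 0 0 -10.5 -1; 27 197 0 0 0 -10.5 -1"}}

```text
t: 12.9
tcp_pos: [0.5443, 0.2023, 0.1885]
tool_rot: [-0.026, 1.0, -0.0, -0.001]
force: [0.0, -0.1, -0.1]
finger_gap: 0.132
gripper_force: 39.1
```

Request:
{"method": "move_arm", "body": {"commands": "0 0 30 0 0 0 -1; 0 0 55 0 0 0 -1; 0 0 60 0 0 0 -1; 0 0 60 0 0 0 -1; 0 0 60 0 0 0 -1"}}

```text
t: 13.52
tcp_pos: [0.546, 0.2011, 0.1299]
tool_rot: [-0.024, 1.0, 0.0, 0.001]
force: [0.2, 0.1, -0.2]
finger_gap: 0.133
gripper_force: 39.0
```

Run:
```python
from h import *
go(loc2w(MILL,(.018,.0195,.127)),MILL[2])
```

```text
t 13.53 tcp [0.546  0.2011 0.1299] gap 0.133 -> shift [-1.3  0.1  2.9] turn [ 0.   0.1 -0. ]
```

Request:
{"method": "move_arm", "body": {"commands": "-1 0 2 0 0 0 -1; -1 0 2 0 0 0 -0.35; -1 0 2 0 0 0 -0.35; -1 0 -20 0 0 0 -0.35; -1 0 -60 0 0 0 -0.35"}}

```text
t: 14.15
tcp_pos: [0.5447, 0.2015, 0.1879]
tool_rot: [-0.025, 1.0, -0.0, -0.002]
force: [0.2, 0.1, 0.3]
finger_gap: 0.324
gripper_force: 0.0
```

Run:
```python
from h import *
go([.5167,-.2960,.05],TRAY[2])
```

```text
t 14.15 tcp [0.5447 0.2015 0.1879] gap 0.324 -> shift [  52.3 -495.4  138.4] turn [-0.1 -0.3 10.5]
```

Request:
{"method": "move_arm", "body": {"commands": "6.4 -60 0 0 0 0 -0.35; 12.8 -120 0 0 0 0 -0.35; 19.2 -180 0 0 0 0 -0.35; 25.6 -240 0 0 0 0 -0.35; 32 -300 0 0 0 0 -0.35"}}

```text
t: 14.78
tcp_pos: [0.529, -0.1013, 0.1891]
tool_rot: [-0.025, 1.0, -0.0, 0.0]
force: [0.5, 0.1, -0.2]
finger_gap: 0.323
gripper_force: 0.0
```

Request:
{"method": "move_arm", "body": {"commands": "6.4 -60 0 0 0 0 -0.35; 12.8 -120 0 0 0 4 -0.35; 19.2 -180 0 0 0 10.5 -0.35; 21 -195 20 0 0 10.5 -0.35; 21 -195 60 0 0 10.5 -0.35"}}

```text
t: 15.4
tcp_pos: [0.5188, -0.2977, 0.1293]
tool_rot: [0.067, 0.998, -0.001, 0.002]
force: [0.6, -0.0, -0.4]
finger_gap: 0.323
gripper_force: 0.0
```

Request:
{"method": "move_arm", "body": {"commands": "0 0 50 0 0 0 -0.35; 0 0 90 0 0 0 -0.35; 0 0 90 0 0 0 -0.35; 0 0 90 0 0 0 -0.35; 0 0 90 0 0 0 -0.35"}}

```text
t: 16.02
tcp_pos: [0.5191, -0.296, 0.0408]
tool_rot: [0.066, 0.998, -0.001, 0.002]
force: [-0.9, -0.2, -0.2]
finger_gap: 0.325
gripper_force: 0.0
```

Run:
```python
from h import *
go([.5167,-.2960,.0095],TRAY[2])
```

```text
t 16.02 tcp [ 0.5191 -0.296   0.0408] gap 0.325 -> shift [ 2.5 -0.2 31.3] turn [-0.1  0.2  0. ]
```

Request:
{"method": "move_arm", "body": {"commands": "2 0 20 0 0 0 -0.35; 2 0 30 0 0 0 -0.35; 2 0 30 0 0 0 -0.35; 2 0 30 0 0 0 -0.35; 2 0 30 0 0 0 -0.35"}}

```text
t: 16.65
tcp_pos: [0.5163, -0.2954, 0.0095]
tool_rot: [0.067, 0.998, -0.0, 0.001]
force: [-0.3, -0.2, 0.3]
finger_gap: 0.327
gripper_force: 0.0
```

Request:
{"method": "move_arm", "body": {"commands": "0 0 1 0 0 0 -0.35; 0 0 1 0 0 0 -1; 0 0 1 0 0 0 -1; 0 0 1 0 0 0 -1; 0 0 1 0 0 0 -1"}}

```text
t: 17.27
tcp_pos: [0.516, -0.2952, 0.0079]
tool_rot: [0.067, 0.998, -0.0, 0.0]
force: [0.0, -0.5, 2.0]
finger_gap: 0.135
gripper_force: 39.0
```

Request:
{"method": "move_arm", "body": {"commands": "0 0 -20 0 0 0 -1; 0 0 -60 0 0 0 -1; 0 0 -120 0 0 0 -1; 0 0 -175 0 0 0 -1; 0 0 -180 0 0 0 -1"}}

```text
t: 17.9
tcp_pos: [0.5184, -0.297, 0.194]
tool_rot: [0.066, 0.998, -0.003, 0.005]
force: [0.1, -1.0, 0.4]
finger_gap: 0.137
gripper_force: 39.1
```

Run:
```python
from h import *
go(loc2w(MILL,(.018,.0585,.19)),MILL[2])
```

```text
t 17.9 tcp [ 0.5184 -0.297   0.194 ] gap 0.137 -> shift [4.45e+01 5.36e+02 2.00e-01] turn [ -0.4   0.5 -10.5]
```

Request:
{"method": "move_arm", "body": {"commands": "4.8 60 0 0 0 0 -1; 9.6 120 0 0 0 0 -1; 14.4 180 0 0 0 0 -1; 19.2 240 0 0 0 0 -1; 24 300 0 0 0 0 -1"}}

```text
t: 18.52
tcp_pos: [0.5311, 0.0074, 0.1876]
tool_rot: [0.067, 0.998, 0.0, -0.001]
force: [0.6, 0.4, -0.8]
finger_gap: 0.137
gripper_force: 39.1
```

Request:
{"method": "move_arm", "body": {"commands": "4.8 60 0 0 0 0 -1; 9.6 120 0 0 0 -3 -1; 14.4 180 0 0 0 -7 -1; 18.5 234 0 0 0 -10.5 -1; 18.5 234 0 0 0 -10.5 -1"}}

```text
t: 19.15
tcp_pos: [0.5436, 0.2435, 0.1874]
tool_rot: [-0.028, 1.0, 0.0, -0.0]
force: [-0.8, -0.4, -0.4]
finger_gap: 0.133
gripper_force: 39.1
```

Request:
{"method": "move_arm", "body": {"commands": "0 0 30 0 0 0 -1; 0 0 55 0 0 0 -1; 0 0 60 0 0 0 -1; 0 0 60 0 0 0 -1; 0 0 60 0 0 0 -1"}}

```text
t: 19.77
tcp_pos: [0.5455, 0.2396, 0.1289]
tool_rot: [-0.025, 1.0, 0.0, 0.001]
force: [0.6, 0.1, 0.8]
finger_gap: 0.136
gripper_force: 39.1
```

Run:
```python
from h import *
go(loc2w(MILL,(.018,.0585,.127)),MILL[2])
```

```text
t 19.77 tcp [0.5455 0.2396 0.1289] gap 0.136 -> shift [0.1 0.6 1.9] turn [ 0.   0.1 -0. ]
```

Request:
{"method": "move_arm", "body": {"commands": "0 0 1 0 0 0 -1; 0 0 1 0 0 0 -0.35; 0 0 1 0 0 0 -0.35; 0 0 -20 0 0 0 -0.35; 0 0 -60 0 0 0 -0.35"}}

```text
t: 20.4
tcp_pos: [0.5434, 0.2395, 0.1868]
tool_rot: [-0.025, 1.0, -0.0, -0.002]
force: [0.1, 1.0, 0.3]
finger_gap: 0.326
gripper_force: 0.0
```

Request:
{"method": "move_arm", "body": {"commands": "6.6 -60 0 0 0 0 -0.35; 13.2 -120 0 0 0 0 -0.35; 19.8 -180 0 0 0 0 -0.35; 26.4 -240 0 0 0 0 -0.35; 33 -300 0 0 0 0 -0.35"}}

```text
t: 21.02
tcp_pos: [0.5267, -0.0633, 0.1881]
tool_rot: [-0.025, 1.0, -0.0, 0.0]
force: [0.3, 0.1, 0.6]
finger_gap: 0.324
gripper_force: 0.0
```

Request:
{"method": "move_arm", "body": {"commands": "6.6 -60 0 0 0 0 -0.35; 13.2 -120 0 0 0 0 -0.35; 19.8 -180 0 0 0 3 -0.35; 26.4 -240 0 0 0 7 -0.35; 30.5 -278 0 0 0 10.5 -0.35"}}

```text
t: 21.65
tcp_pos: [0.5099, -0.3439, 0.188]
tool_rot: [0.069, 0.998, -0.001, 0.0]
force: [0.3, -0.6, -0.1]
finger_gap: 0.33
gripper_force: 0.0
```

Request:
{"method": "move_arm", "body": {"commands": "0 0 50 0 0 0 -0.35; 0 0 100 0 0 0 -0.35; 0 0 148 0 0 0 -0.35; 0 0 148 0 0 0 -0.35; 0 0 148 0 0 0 -0.35"}}

```text
t: 22.28
tcp_pos: [0.5111, -0.3414, 0.0412]
tool_rot: [0.067, 0.998, -0.001, 0.001]
force: [-0.1, -0.5, -0.2]
finger_gap: 0.323
gripper_force: 0.0
```

Run:
```python
from h import *
go([.5106,-.3405,.0095],TRAY[2])
```

```text
t 22.27 tcp [ 0.5111 -0.3414  0.0412] gap 0.323 -> shift [ 0.7  0.9 31.7] turn [-0.1  0.1 -0. ]
```

Request:
{"method": "move_arm", "body": {"commands": "0 0.7 20 0 0 0 -0.35; 0 0.7 30 0 0 0 -0.35; 0 0.7 30 0 0 0 -0.35; 0 0.7 30 0 0 0 -0.35; 0 0.7 30 0 0 0 -0.35"}}

```text
t: 22.9
tcp_pos: [0.5106, -0.3402, 0.0102]
tool_rot: [0.067, 0.998, -0.0, 0.0]
force: [0.6, -0.9, 0.1]
finger_gap: 0.323
gripper_force: 0.0
```

Request:
{"method": "move_arm", "body": {"commands": "0 0 1 0 0 0 -0.35; 0 0 1 0 0 0 -1; 0 0 1 0 0 0 -1; 0 0 1 0 0 0 -1; 0 0 1 0 0 0 -1"}}

```text
t: 23.52
tcp_pos: [0.5103, -0.3401, 0.009]
tool_rot: [0.067, 0.998, -0.0, 0.0]
force: [-0.6, -0.7, 2.2]
finger_gap: 0.133
gripper_force: 39.0
```

Request:
{"method": "move_arm", "body": {"commands": "0 0 -20 0 0 0 -1; 0 0 -60 0 0 0 -1; 0 0 -120 0 0 0 -1; 0 0 -175 0 0 0 -1; 0 0 -180 0 0 0 -1"}}

```text
t: 24.15
tcp_pos: [0.5127, -0.342, 0.1952]
tool_rot: [0.066, 0.998, -0.004, 0.005]
force: [0.8, -0.8, -0.2]
finger_gap: 0.131
gripper_force: 39.1
```

Run:
```python
from h import *
go(loc2w(MILL,(.018,.0975,.19)),MILL[2])
```

```text
t 24.15 tcp [ 0.5127 -0.342   0.1952] gap 0.131 -> shift [5.200e+01 6.197e+02 4.000e-01] turn [ -0.4   0.5 -10.5]
```

Request:
{"method": "move_arm", "body": {"commands": "5 60 0 0 0 0 -1; 10 120 0 0 0 0 -1; 15 180 0 0 0 0 -1; 20 240 0 0 0 0 -1; 25 300 0 0 0 0 -1"}}

```text
t: 24.78
tcp_pos: [0.5245, -0.0372, 0.1885]
tool_rot: [0.067, 0.998, 0.0, -0.001]
force: [0.7, 1.0, -1.3]
finger_gap: 0.13
gripper_force: 39.1
```

Request:
{"method": "move_arm", "body": {"commands": "5 61 0 0 0 0 -1; 10 122 0 0 0 0 -1; 15 183 0 0 0 -3 -1; 20 244 0 0 0 -7 -1; 24.5 305 0 0 0 -10.5 -1"}}

```text
t: 25.4
tcp_pos: [0.5406, 0.2681, 0.1884]
tool_rot: [-0.026, 1.0, -0.0, -0.001]
force: [1.3, -0.6, 0.2]
finger_gap: 0.128
gripper_force: 39.1
```

Request:
{"method": "move_arm", "body": {"commands": "1 13 30 0 0 0 -1; 1 13 55 0 0 0 -1; 1 13 60 0 0 0 -1; 1 13 60 0 0 0 -1; 1 13 60 0 0 0 -1"}}

```text
t: 26.02
tcp_pos: [0.5408, 0.279, 0.1299]
tool_rot: [-0.025, 1.0, 0.0, 0.001]
force: [-0.4, 1.0, 0.1]
finger_gap: 0.135
gripper_force: 39.1
```

Run:
```python
from h import *
go(loc2w(MILL,(.018,.0975,.127)),MILL[2])
```

```text
t 26.02 tcp [0.5408 0.279  0.1299] gap 0.135 -> shift [-2.6  0.   2.9] turn [ 0.   0.1 -0. ]
```

Request:
{"method": "move_arm", "body": {"commands": "-2.5 0 2 0 0 0 -1; -2.5 0 2 0 0 0 -0.35; -2.5 0 2 0 0 0 -0.35; -2.5 0 -20 0 0 0 -0.35; -2.5 0 -80 0 0 0 -0.35"}}

```text
t: 26.65
tcp_pos: [0.5402, 0.2785, 0.2065]
tool_rot: [-0.025, 1.0, -0.001, -0.004]
force: [1.2, 0.8, -0.1]
finger_gap: 0.325
gripper_force: 0.0
```

Request:
{"method": "move_arm", "body": {"commands": "0 0 -60 0 0 0 -0.35; 0 -20 -110 0 0 0 -0.35; -40 -50 -110 0 0 0 -0.35; -85 -78 -110 0 0 0 -0.35; -85 -78 -110 0 0 0 -0.35"}}

```text
t: 27.28
tcp_pos: [0.6341, 0.2031, 0.3183]
tool_rot: [-0.023, 1.0, -0.0, 0.001]
force: [-0.8, 1.4, -0.6]
finger_gap: 0.323
gripper_force: 0.0
```

Run:
```python
from h import *
d=snapshot("wrist"); im=d["image"][:,:,::-1]
uv=w2px(d,[loc2w(MILL,(.02,y,.119)) for y in (.0975,.0585,.0195,-.0585)],True); print(uv.round().tolist())
u0,v0=(uv.mean(0)-[125,60]).astype(int); print(u0,v0)
cv2.imwrite("pics/w4.png",np.clip(cv2.resize(im[max(v0,0):v0+140,max(u0,0):u0+260],None,fx=3,fy=3,interpolation=cv2.INTER_CUBIC)*1.5,0,255).astype(np.uint8))
t=snapshot("top"); cv2.imwrite("pics/top1.png",t["image"][:,:,::-1])
```

```text
[[402.0, 119.0], [360.0, 117.0], [317.0, 117.0], [232.0, 119.0]]
202 57
```

View pics/w4.png

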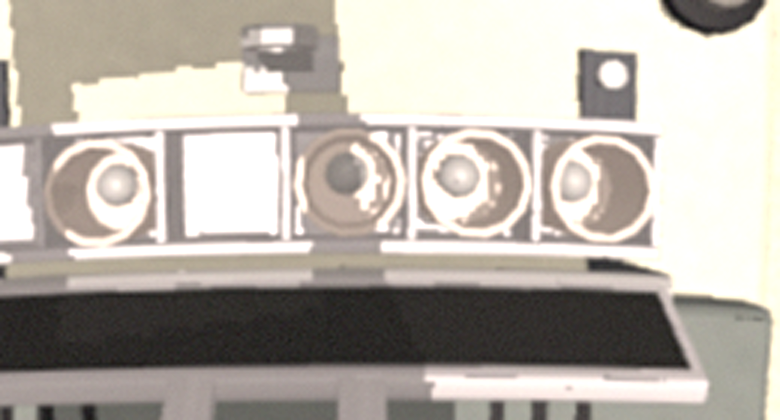

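Each vial holds one ball: balls at (117,184), (345,172), (460,175) and (577,180), with the cell at (232,183) empty. Now to get the closed fingers behind the cover and sweep it shut.

Request:
{"method": "move_arm", "body": {"commands": "0 58 0 0 0 0 -1; 0 58 50 0 0 0 -1; 0 58 100 0 0 0 -1; 0 58 155 0 0 0 -1; 0 58 157 0 0 0 -1"}}

```text
t: 28.0
tcp_pos: [0.6232, 0.2638, 0.1571]
tool_rot: [-0.026, 1.0, -0.001, -0.006]
force: [0.6, 0.6, -0.2]
finger_gap: 0.001
gripper_force: 0.0
```

Run:
```python
from h import *
go(loc2w(MILL,(.105,.075,.16)),MILL[2])
go(loc2w(MILL,(.01,.075,.16)),MILL[2])
```

```text
t 28.0 tcp [0.6232 0.2638 0.1571] gap 0.001 -> shift [-8.  -3.2 -3. ] turn [-0.1 -0.7  0.1]
t 28.0 tcp [0.6232 0.2638 0.1571] gap 0.001 -> shift [86.9 -3.  -1.8] turn [-0.1 -0.7  0.1]
```

Request:
{"method": "move_arm", "body": {"commands": "18 -3 -2 0 0 0 -1; 36 -3 -2 0 0 0 -1; 54 -3 -2 0 0 0 -1; 70 -3 -2 0 0 0 -1; 82 -3 -2 0 0 0 -1"}}

```text
t: 28.62
tcp_pos: [0.5478, 0.2575, 0.167]
tool_rot: [-0.025, 1.0, 0.001, 0.003]
force: [0.6, 0.2, -1.0]
finger_gap: 0.002
gripper_force: 0.0
```

Run:
```python
from h import *
print(telemetry.sense()["force"]); go(loc2w(MILL,(.005,.075,.129)),MILL[2])
t=snapshot("scene"); cv2.imwrite("pics/s1.png",cv2.resize(t["image"][90:290,240:460,::-1],None,fx=3,fy=3))
```

```text
[ 0.62877129  0.1661076  -0.99161457]
t 28.62 tcp [0.5478 0.2575 0.167 ] gap 0.002 -> shift [16.5 -0.7 37.9] turn [0.1 0.4 0.1]
```

View pics/s1.png

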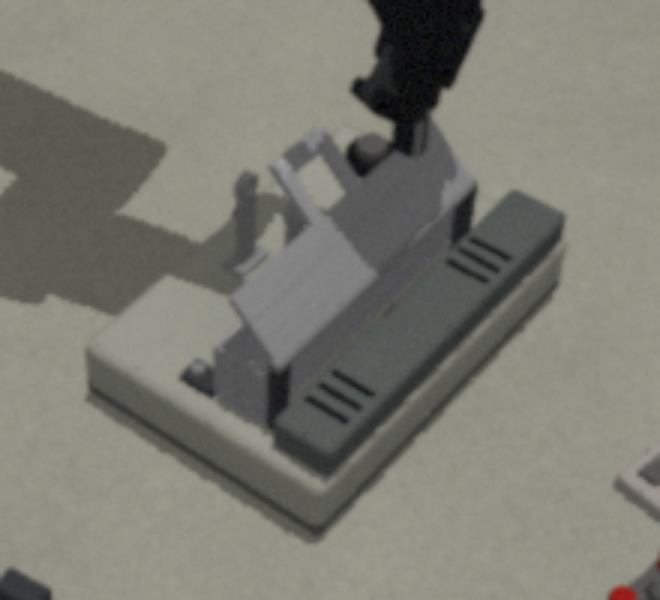

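The cover now leans forward (bar end at about (320,135)). Press it down.

Request:
{"method": "move_arm", "body": {"commands": "8 0 10 0 0 0 -1; 14 0 20 0 0 0 -1; 16 0 28 0 0 0 -1; 16 0 34 0 0 0 -1; 16 0 37 0 0 0 -1"}}

```text
t: 29.3
tcp_pos: [0.5308, 0.2557, 0.1286]
tool_rot: [-0.025, 1.0, -0.0, -0.0]
force: [-8.3, -2.0, 28.9]
finger_gap: -0.001
gripper_force: 14.1
```

Request:
{"method": "move_arm", "body": {"commands": "0 0 1.5 0 0 0 -1; 0 0 3 0 0 0 -1; 0 0 4 0 0 0 -1; 0 0 4 0 0 0 -1; 0 0 4 0 0 0 -1"}}

```text
t: 29.92
tcp_pos: [0.5309, 0.2557, 0.1285]
tool_rot: [-0.025, 1.0, -0.0, 0.001]
force: [-10.6, -3.5, 36.1]
finger_gap: 0.0
gripper_force: 17.7
```

The cover is firmly shut (TCP z = 0.1285). Next, retreat and look at the pin.

Request:
{"method": "move_arm", "body": {"commands": "0 0 -30 0 0 0 -1; 0 0 -85 0 0 0 -1; 0 -50 -85 0 0 0 -1; -3 -110 -85 0 0 0 -0.1; -5 -170 -85 0 0 0 -0.1"}}

```text
t: 30.55
tcp_pos: [0.5451, 0.0844, 0.2079]
tool_rot: [-0.025, 1.0, -0.0, 0.001]
force: [0.7, -0.7, -0.2]
finger_gap: 0.422
gripper_force: 0.0
```

Request:
{"method": "move_arm", "body": {"commands": "-1 -60 0 0 0 0 -0.1; -3 -120 0 0 0 0 -0.1; -4 -180 0 0 0 0 -0.1; -5 -207 0 0 0 0 -0.1; -5 -207 0 0 0 0 -0.1"}}

```text
t: 31.18
tcp_pos: [0.5602, -0.1233, 0.2074]
tool_rot: [-0.023, 1.0, -0.0, 0.0]
force: [-0.0, -0.1, -0.0]
finger_gap: 0.454
gripper_force: 0.0
```

Run:
```python
from h import *
d=snapshot("wrist"); np.savez("w5.npz",**d)
u,v=w2px(d,[.56,-.115,.01],True)[0].astype(int)-[130,100]; u=max(u,0);v=max(v,0); print(u,v,telemetry.sense()["tcp_pos"])
cv2.imwrite("pics/w5.png",cv2.resize(d["image"][v:v+200,u:u+260,::-1],None,fx=3,fy=3,interpolation=cv2.INTER_CUBIC))
```

```text
193 107 [ 0.55967097 -0.12145783  0.20731587]
```

View pics/w5.png

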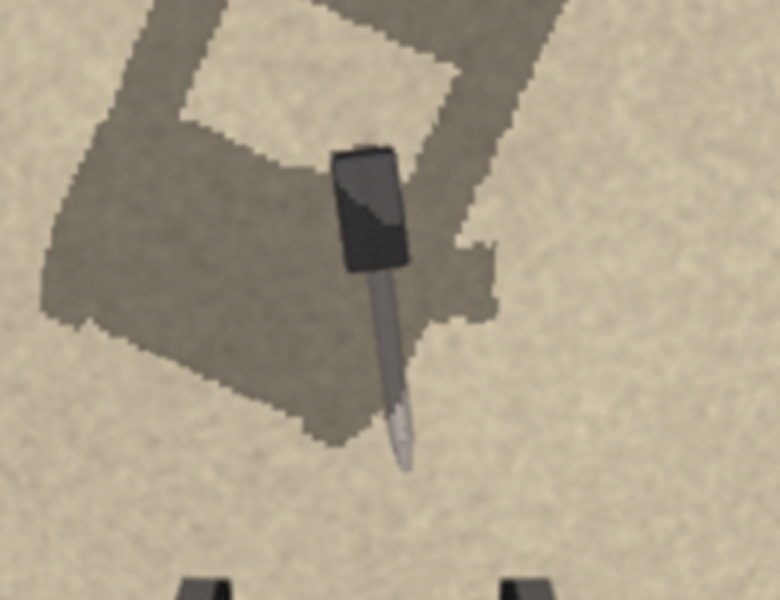

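The pin lies with its grip corners at (332,153), (394,148), (408,263) and (347,271), and its point at (405,470).

Run:
```python
from h import *
d=dict(np.load("w5.npz")); un=lambda a:(np.array(a)+.5)/3-.5+[193,107]
c=px2w(d,un([(332,153),(394,148),(408,263),(347,271)]),[.02]*4,True); s=px2w(d,un([(381,270),(405,470)]),[.01]*2,True)
print(c.round(4).tolist(),s.round(4).tolist())
m=c.mean(0)[:2]; ax=(s[1,:2]-m); yaw=np.arctan2(ax[1],ax[0]); print("centre",m.round(4),"yaw",yaw.round(4),"len",np.linalg.norm(ax).round(4))
e=(c[2]+c[3]-c[0]-c[1])[:2]; print(np.arctan2(e[1],e[0]), np.linalg.norm(e)/2)
go([*m,.06],yaw)
```

```text
[[0.5124, -0.1356, 0.02], [0.51, -0.1174, 0.02], [0.5446, -0.1114, 0.02], [0.548, -0.1297, 0.02]] [[0.5494, -0.1192, 0.01], [0.616, -0.1079, 0.01]]
centre [ 0.5288 -0.1235] yaw 0.1767 len 0.0886
0.1681727898608762 0.03560282913144894
t 31.23 tcp [ 0.5597 -0.1215  0.2073] gap 0.448 -> shift [ 31.   -0.6 147.3] turn [ 0.  -0.  -7.4]
```

Request:
{"method": "move_arm", "body": {"commands": "31 -0.6 40 0 0 -7.2 -0.1; 31 -0.6 100 0 0 -7.2 -0.1; 31 -0.6 147 0 0 -7.2 -0.1; 31 -0.6 147 0 0 -7.2 -0.1; 31 -0.6 147 0 0 -7.2 -0.1"}}

```text
t: 31.85
tcp_pos: [0.5296, -0.122, 0.062]
tool_rot: [-0.088, 0.996, -0.0, 0.001]
force: [-0.1, -0.6, -0.5]
finger_gap: 0.45
gripper_force: 0.0
```

Run:
```python
from h import *
go([.529,-.1230,.005],.172)
```

```text
t 31.85 tcp [ 0.5296 -0.122   0.062 ] gap 0.45 -> shift [ 0.8 -0.8 57. ] turn [-0.1  0.1  0.3]
```

Request:
{"method": "move_arm", "body": {"commands": "0.5 -0.7 25 0 0 0.3 -0.1; 0.5 -0.7 48 0 0 0.3 -0.1; 0.5 -0.7 56 0 0 0.3 -0.1; 0.5 -0.7 56 0 0 0.3 -0.1; 0.5 -0.7 56 0 0 0.3 -0.1"}}

```text
t: 32.48
tcp_pos: [0.5292, -0.1236, 0.0062]
tool_rot: [-0.085, 0.996, -0.001, 0.001]
force: [0.8, 0.1, -0.2]
finger_gap: 0.452
gripper_force: 0.0
```

Request:
{"method": "move_arm", "body": {"commands": "0 0 0 0 0 0 -0.3; 0 0 0 0 0 0 -1; 0 0 0 0 0 0 -1; 0 0 0 0 0 0 -1; 0 0 0 0 0 0 -1", "grip_force": 80}}

```text
t: 33.1
tcp_pos: [0.5286, -0.1234, 0.0058]
tool_rot: [-0.085, 0.996, -0.0, 0.001]
force: [-0.6, -0.3, 5.9]
finger_gap: 0.211
gripper_force: 79.2
```

Request:
{"method": "move_arm", "body": {"commands": "0 0 -30 0 0 0 -1; 0 0 -80 0 0 0 -1; 0 0 -130 0 0 0 -1; 0 0 -170 0 0 0 -1; 0 0 -175 0 0 0 -1"}}

```text
t: 33.72
tcp_pos: [0.5297, -0.1239, 0.1828]
tool_rot: [-0.085, 0.996, -0.002, 0.003]
force: [0.8, 0.3, -1.9]
finger_gap: 0.208
gripper_force: 78.5
```

Run:
```python
from h import *
# pin axis assumed at z_tcp+.0045; pin origin under TCP; stage with tip 20mm ahead of front eye
go(loc2w(MILL,(-.0675-.020-.088,0,.18)),MILL[2])
```

```text
t 33.73 tcp [ 0.5297 -0.1239  0.1828] gap 0.208 -> shift [122.  321.5   0.9] turn [-0.2  0.3  6.9]
```

Request:
{"method": "move_arm", "body": {"commands": "20 53 0 0 0 0 -1; 40 106 0 0 0 0 -1; 60 159 0 0 0 0 -1; 80 212 0 0 0 0 -1; 100 265 0 0 0 0 -1"}}

```text
t: 34.35
tcp_pos: [0.3825, 0.1222, 0.1787]
tool_rot: [-0.085, 0.996, 0.0, -0.001]
force: [1.3, 0.7, -1.0]
finger_gap: 0.211
gripper_force: 78.6
```

Request:
{"method": "move_arm", "body": {"commands": "12 30 0 0 0 3 -1; 22 55 0 0 0 6.9 -1; 22 55 0 0 0 6.9 -1; 22 55 0 0 0 6.9 -1; 22 55 0 0 0 6.9 -1"}}

```text
t: 34.98
tcp_pos: [0.3543, 0.1708, 0.1795]
tool_rot: [-0.024, 1.0, -0.0, -0.0]
force: [0.3, -0.2, -1.4]
finger_gap: 0.209
gripper_force: 78.7
```

Run:
```python
from h import *
go(loc2w(MILL,(-.1755,0,.1325)),MILL[2])
d=snapshot("wrist"); np.savez("w6.npz",**d)
print(w2px(d,[loc2w(MILL,(-.0675,0,.137)),loc2w(MILL,(-.0225,0,.137)),loc2w(MILL,(-.0875,0,.1845))],True))
cv2.imwrite("pics/w6.png",cv2.resize(d["image"][120:360,160:480,::-1],None,fx=2.5,fy=2.5,interpolation=cv2.INTER_CUBIC))
```

```text
t 34.98 tcp [0.3543 0.1708 0.1795] gap 0.209 -> shift [-0.8  1.4 47. ] turn [-0. -0. -0.]
[[316.9177042  417.80007598]
 [316.72654224 456.19087384]
 [317.4906422  452.42570121]]
```

View pics/w6.png

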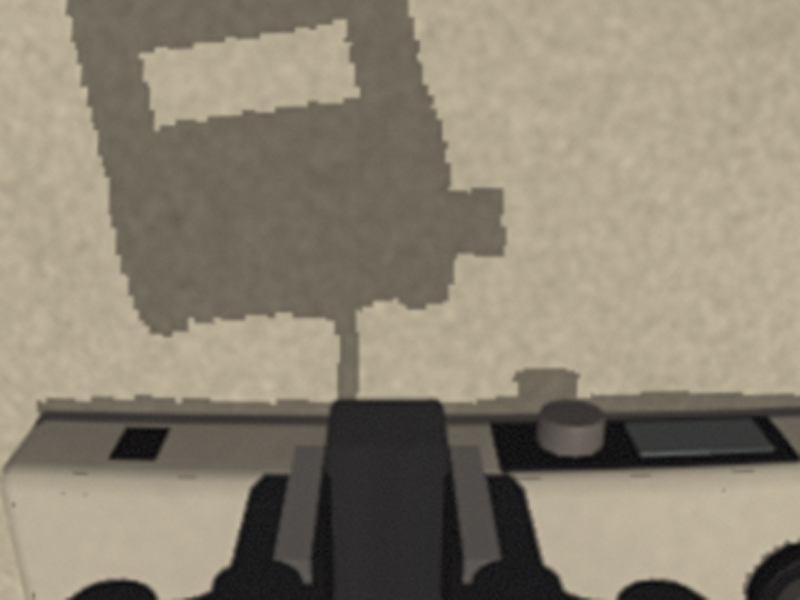

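The view shows the grip held square, with the mill front below; the eyes are hidden. I'll lower to eye height and check with the fixed cameras in one composite.

Request:
{"method": "move_arm", "body": {"commands": "-0.8 1.4 20 0 0 0 -1; -0.8 1.4 40 0 0 0 -1; -0.8 1.4 47 0 0 0 -1; -0.8 1.4 47 0 0 0 -1; -0.8 1.4 47 0 0 0 -1"}}

```text
t: 35.65
tcp_pos: [0.3549, 0.1728, 0.1333]
tool_rot: [-0.025, 1.0, 0.0, 0.001]
force: [-0.6, 0.3, -2.2]
finger_gap: 0.21
gripper_force: 78.7
```

Run:
```python
from h import *
go(loc2w(MILL,(-.1755,0,.1325)),MILL[2])
out=[]
for n,k in (("top",0),("scene",1)):
    d=snapshot(n); s=telemetry.sense(); T=s["tcp_pos"]
    P=[loc2w(MILL,(x,0,.137)) for x in (-.0875,-.0675,-.0225)]; uv=w2px(d,P); o=(uv[1]-[40,37]).round().astype(int); print(n,o,uv.round(2).tolist())
    out.append(cv2.resize(d["image"][o[1]:o[1]+75,o[0]:o[0]+80,::-1],(400,375),interpolation=cv2.INTER_CUBIC))
cv2.imwrite("pics/cmp1.png",np.clip(np.hstack(out)*1.3,0,255).astype(np.uint8))
```

```text
t 35.65 tcp [0.3549 0.1728 0.1333] gap 0.21 -> shift [-0.  -0.6  0.8] turn [0.  0.1 0. ]
top [191 260] [[231.18, 307.39], [230.94, 296.67], [230.43, 272.62]]
scene [282 115] [[314.43, 148.17], [321.59, 152.09], [338.05, 161.09]]
```

View pics/cmp1.png

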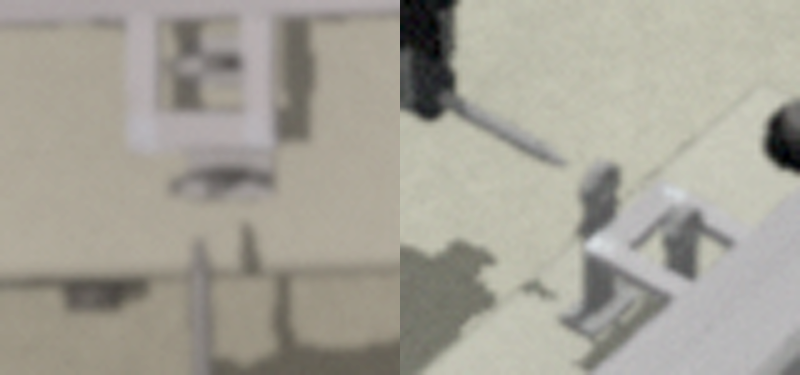

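Run:
```python
from h import *
d=snapshot("top"); im=d["image"].astype(float); s=im[...,0]-im[...,2]
for r in (312,316,320,324,328):
    p=s[r,222:241]; w=np.clip(np.median(p)-p,0,None); w[w<.4*w.max()]=0; print(r,(w*np.arange(222,241)).sum()/w.sum(), p.round().astype(int).tolist())
print(w2px(d,[loc2w(MILL,(x,0,.137)) for x in (-.0975,-.1105,-.125)]).round(2).tolist())
```

```text
312 231.53125 [16, 15, 15, 16, 16, 15, 13, 8, 6, 7, 11, 14, 14, 16, 16, 15, 15, 12, 11]
316 230.45454545454547 [15, 17, 14, 16, 16, 15, 12, 8, 5, 5, 9, 14, 16, 17, 17, 16, 15, 16, 16]
320 230.47222222222223 [16, 17, 18, 17, 18, 17, 14, 9, 7, 6, 10, 14, 17, 17, 19, 17, 17, 18, 17]
324 230.59459459459458 [17, 18, 17, 17, 18, 16, 14, 10, 7, 6, 8, 13, 16, 18, 17, 17, 17, 17, 17]
328 230.90697674418604 [19, 17, 17, 16, 17, 17, 16, 10, 6, 7, 8, 11, 16, 17, 18, 16, 18, 17, 17]
[[231.29, 312.75], [231.44, 319.73], [231.61, 327.53]]
```

Request:
{"method": "move_arm", "body": {"commands": "0 -1.3 0.5 0 0 0 -1; -8 -1.3 0.5 0 0 0 -1; -16 -1.3 0.5 0 0 0 -1; -24 -1.3 0.5 0 0 0 -1; -30 -1.3 0.5 0 0 0 -1"}}

```text
t: 36.42
tcp_pos: [0.3853, 0.1731, 0.1323]
tool_rot: [-0.025, 1.0, 0.0, 0.0]
force: [-1.2, 0.5, -1.4]
finger_gap: 0.206
gripper_force: 78.7
```

Request:
{"method": "move_arm", "body": {"commands": "-3 0 0 0 0 0 -1; -6 0 0 0 0 0 -1; -8 0 0 0 0 0 -1; -8 0 0 0 0 0 -1; -8 0 0 0 0 0 -1"}}

```text
t: 37.05
tcp_pos: [0.3922, 0.1735, 0.1323]
tool_rot: [-0.025, 1.0, -0.0, -0.0]
force: [-0.2, 0.3, -0.6]
finger_gap: 0.21
gripper_force: 78.7
```

Run:
```python
from h import *
s=telemetry.sense(); print(s["force"],s["ft_torque"]); go(loc2w(MILL,(-.0885,0,.1325)),MILL[2])
```

```text
[-0.23569085  0.31648858 -0.58287023] [-0.02641094 -0.03245342  0.00109916]
t 37.05 tcp [0.3922 0.1735 0.1323] gap 0.21 -> shift [-49.8   0.6  -0.2] turn [-0. -0.  0.]
```

No contact, and the tip is well through the front eye. Continue slowly.

Request:
{"method": "move_arm", "body": {"commands": "-6 0 0 0 0 0 -1; -12 0 0 0 0 0 -1; -18 0 0 0 0 0 -1; -24 0 0 0 0 0 -1; -28 0 0 0 0 0 -1"}}

```text
t: 37.67
tcp_pos: [0.421, 0.1749, 0.1323]
tool_rot: [-0.025, 1.0, 0.0, 0.0]
force: [-0.2, -0.1, -1.8]
finger_gap: 0.207
gripper_force: 78.7
```

Request:
{"method": "move_arm", "body": {"commands": "-3 0 0 0 0 0 -1; -6 0 0 0 0 0 -1; -9 0 0 0 0 0 -1; -12 0 0 0 0 0 -1; -12 0 0 0 0 0 -1"}}

```text
t: 38.3
tcp_pos: [0.4327, 0.1755, 0.1323]
tool_rot: [-0.025, 1.0, 0.0, 0.0]
force: [0.5, 0.9, -1.9]
finger_gap: 0.214
gripper_force: 78.7
```

Run:
```python
from h import *
s=telemetry.sense(); print(s["force"],s["ft_torque"]); go(loc2w(MILL,(-.0885,0,.1325)),MILL[2])
```

```text
[ 0.53860685  0.92868603 -1.92787294] [0.0048718  0.08577582 0.00378986]
t 38.3 tcp [0.4327 0.1755 0.1323] gap 0.214 -> shift [-9.3  0.6 -0.2] turn [0. 0. 0.]
```

Request:
{"method": "move_arm", "body": {"commands": "-3 0 0 0 0 0 -1; -6 0 0 0 0 0 -1; -8 0 0 0 0 0 -1; -9 0 0 0 0 0 -1; -9 0 0 0 0 0 -1"}}

```text
t: 38.92
tcp_pos: [0.4411, 0.1759, 0.1322]
tool_rot: [-0.025, 1.0, -0.0, -0.0]
force: [-0.3, -0.1, -1.5]
finger_gap: 0.207
gripper_force: 78.7
```

Request:
{"method": "move_arm", "body": {"commands": "-0.5 0 0 0 0 0 -1; -1 0 0 0 0 0 -1; -1.5 0 0 0 0 0 -1; -2 0 0 0 0 0 -1; -2 0 0 0 0 0 -1"}}

```text
t: 39.55
tcp_pos: [0.4412, 0.1759, 0.132]
tool_rot: [-0.025, 1.0, -0.0, -0.002]
force: [-6.0, 0.0, 1.7]
finger_gap: 0.211
gripper_force: 79.1
```

The shoulder is seated against the front eye (-6 N). Lower a touch, open gently and retreat upward.

Request:
{"method": "move_arm", "body": {"commands": "0 0 1 0 0 0 -1; 0 0 1.5 0 0 0 -1; 0 0 1.5 0 0 0 -0.5; 0 0 1.5 0 0 0 -0.25; 0 0 1.5 0 0 0 -0.25"}}

```text
t: 40.17
tcp_pos: [0.4445, 0.1761, 0.1311]
tool_rot: [-0.025, 1.0, 0.0, 0.001]
force: [0.7, 0.5, 0.4]
finger_gap: 0.375
gripper_force: 0.0
```

Request:
{"method": "move_arm", "body": {"commands": "0 0 -10 0 0 0 -0.25; 0 0 -30 0 0 0 -0.25; 0 0 -80 0 0 0 -0.25; 20 40 -110 0 0 0 -0.25; 20 40 -110 0 0 0 -1"}}

```text
t: 40.8
tcp_pos: [0.4218, 0.2169, 0.2439]
tool_rot: [-0.027, 1.0, 0.001, 0.003]
force: [-0.3, -0.1, 0.5]
finger_gap: 0.169
gripper_force: 0.0
```

Run:
```python
from h import *
out=[]
for n in ("top","scene"):
    d=snapshot(n)
    P=[loc2w(MILL,(x,0,.137)) for x in (-.0875,-.0675,-.0225)]; uv=w2px(d,P); o=(uv[1]-[40,37]).round().astype(int)
    out.append(cv2.resize(d["image"][o[1]:o[1]+75,o[0]:o[0]+80,::-1],(400,375),interpolation=cv2.INTER_CUBIC))
cv2.imwrite("pics/cmp2.png",np.clip(np.hstack(out)*1.3,0,255).astype(np.uint8))
go(loc2w(MILL,(-.06,.15,.10)),MILL[2])
```

```text
t 40.9 tcp [0.4213 0.2151 0.2414] gap 0.013 -> shift [-47.1 110.4 141.4] turn [-0.   0.1  0.1]
```

View pics/cmp2.png

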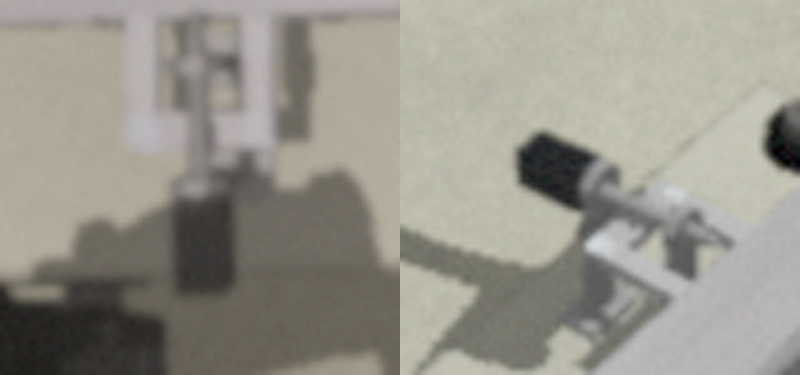

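The pin passes through both eyes and over the bar, with its grip against the front ring (grip at (205,245) in the left half, ring at (600,182) in the right half). Now the button.

Request:
{"method": "move_arm", "body": {"commands": "-20 50 0 0 0 0 -1; -47 110 20 0 0 0 -1; -47 110 70 0 0 0 -1; -47 110 125 0 0 0 -1; -47 110 141 0 0 0 -1"}}

```text
t: 41.52
tcp_pos: [0.4603, 0.3252, 0.0955]
tool_rot: [-0.025, 1.0, -0.002, -0.004]
force: [0.0, -1.2, 0.7]
finger_gap: -0.0
gripper_force: 0.0
```

Request:
{"method": "move_arm", "body": {"commands": "0 0 3 0 0 0 -1; 0 0 7 0 0 0 -1; 0 0 11 0 0 0 -1; 0 0 15 0 0 0 -1; 0 0 15 0 0 0 -1"}}

```text
t: 42.15
tcp_pos: [0.4628, 0.3272, 0.0851]
tool_rot: [-0.025, 1.0, 0.0, 0.0]
force: [-0.1, -0.1, 0.9]
finger_gap: 0.002
gripper_force: 0.0
```

Run:
```python
from h import *
print(telemetry.sense()["force"]); go(loc2w(MILL,(-.06,.15,.075)),MILL[2])
```

```text
[-0.10639125 -0.07921843  0.90671174]
t 42.15 tcp [0.4628 0.3272 0.0851] gap 0.002 -> shift [-0.2  0.5 10.1] turn [0. 0. 0.]
```

Request:
{"method": "move_arm", "body": {"commands": "0 0 2 0 0 0 -1; 0 0 4 0 0 0 -1; 0 0 6 0 0 0 -1; 0 0 8 0 0 0 -1; 0 0 8 0 0 0 -1"}}

```text
t: 42.78
tcp_pos: [0.463, 0.3273, 0.077]
tool_rot: [-0.025, 1.0, 0.0, 0.0]
force: [-0.6, 0.6, 4.4]
finger_gap: -0.004
gripper_force: 2.1
```

Request:
{"method": "move_arm", "body": {"commands": "0 0 1.5 0 0 0 -1; 0 0 3 0 0 0 -1; 0 0 4.5 0 0 0 -1; 0 0 6 0 0 0 -1; 0 0 6 0 0 0 -1"}}

```text
t: 43.4
tcp_pos: [0.4631, 0.3274, 0.0755]
tool_rot: [-0.025, 1.0, 0.0, 0.001]
force: [-6.1, -4.6, 34.1]
finger_gap: -0.002
gripper_force: 17.1
```

The button has bottomed out (34 N). Let go and retreat clear.

Request:
{"method": "move_arm", "body": {"commands": "0 0 -10 0 0 0 -1; 0 0 -50 0 0 0 -1; 0 0 -110 0 0 0 -1; 0 30 -150 0 0 0 -1; 0 30 -150 0 0 0 -1"}}

```text
t: 44.02
tcp_pos: [0.4634, 0.3596, 0.2242]
tool_rot: [-0.026, 1.0, 0.002, 0.004]
force: [-0.1, -0.5, -0.4]
finger_gap: 0.001
gripper_force: 0.0
```

Run:
```python
from h import *
from station import ticket
s=telemetry.sense(); print(s["tcp_pos"],s["force"],s["t"])
d=snapshot("scene"); cur=d["image"]; a=cv2.imread("pics/scene0.png")[:,:,::-1]
for n,P in (("pin grip",loc2w(MILL,(-.0885,0,.137))),("shoulder bg",loc2w(MILL,(-.04,0,.137))),("cover",loc2w(MILL,(.02,-.08,.129)))):
    u,v=w2px(d,P)[0].round().astype(int); print(n,cur[v,u],a[v,u])
print(ticket.sign_off())
```

```text
[0.46340288 0.3596432  0.22424349] [-0.0593765  -0.47624735 -0.41188506] 44.025
pin grip [35 37 38] [144 144 130]
shoulder bg [99 98 98] [148 149 138]
cover [141 139 140] [104 100  96]
the job is handed in; nothing more can be done
None
```

The job is done and handed in at about 44 s on the robot's clock: one ball in each of the four vials, cover shut, pin locked through both eyes against the front eye, start button pressed fully down and released. I don't have the judge's result.

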